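# Gauge a brass lamp collar on the step mandrel and file it by size

### The job

Take the brass collar lying on the cork mat and slide it down over the step mandrel of the gauge, gently pushing the fork rider ahead of it, until it sits square and fully home on the step that stops it, and press it there with about 16 N in all for half a second (feel your way slowly: never over 25 N, brief knocks included). Then lift it off, leaving the rider where it shows the size, and lay the collar flat, not dropped, in the tray whose studs number that step (1 = top step, smallest bore; 3 = bottom step). Leave the other two collars and everything else on the counter as they are.

Things in the scene. Friction and masses are not known exactly. Their poses are not given: they have to be found in the camera images.
- ring_a: brass lamp collar (ring), 60 mm outside diameter, 22 mm tall, about 110 g; origin at the centre of its underside, z along the bore. Three look alike but for the bore: 22.5, 32.5 and 42.5 mm; which bore this one has is not told. One collar lies flat on the cork mat (which one varies); the other two wait on the wooden board
- ring_b: brass lamp collar (ring), 60 mm outside diameter, 22 mm tall, about 110 g; origin at the centre of its underside, z along the bore. Three look alike but for the bore: 22.5, 32.5 and 42.5 mm; which bore this one has is not told. One collar lies flat on the cork mat (which one varies); the other two wait on the wooden board
- ring_c: brass lamp collar (ring), 60 mm outside diameter, 22 mm tall, about 110 g; origin at the centre of its underside, z along the bore. Three look alike but for the bore: 22.5, 32.5 and 42.5 mm; which bore this one has is not told. One collar lies flat on the cork mat (which one varies); the other two wait on the wooden board
- mat: fixed round cork mat, 90 mm across, 5 mm thick; the collar to gauge lies on it, roughly centred; origin under its centre
- board: fixed wooden board 85 x 165 x 5 mm on which the two waiting collars lie; origin under its centre
- gauge: fixed ring gauge: stepped steel mandrel on a wood base (18 mm high, 100 mm wide, 53 mm to -x and 103 mm to +x). The mandrel is screw-set up to 5 mm higher or lower than the heights told. Origin on the mandrel's axis at counter level, z up, x from the mandrel to the rider's guide post. Collars of bore 22.5, 32.5, 42.5 mm stop on step 1, 2, 3 (1.25 mm clearance all round)
- tip (a point): tip of the mandrel, on its axis nominally 92 mm above the counter (this point is the nominal place, the true one up to 5 mm off in height): 12 mm diameter, widening to 20 mm at 80 mm height and straight from there down to step 1
- step_1 (a point): step 1 (one dark line above it), on the axis: flat shoulder nominally 72 mm above the counter (this point is the nominal place, the true one up to 5 mm off in height) from 20 out to 27 mm diameter, below it widening to 30 mm at 65 mm height
- step_2 (a point): step 2 (two dark lines), on the axis: flat shoulder nominally 56 mm above the counter (this point is the nominal place, the true one up to 5 mm off in height) from 30 out to 37 mm diameter, below it widening to 40 mm at 49 mm height
- step_3 (a point): step 3 (three dark lines), on the axis: flat shoulder nominally 40 mm above the counter (this point is the nominal place, the true one up to 5 mm off in height) from 40 out to 48 mm diameter
- post (a point): top of the rider's guide post, 10 mm thick, 106 mm above the counter and 66 mm from the mandrel's axis; a brass scale plate 44 mm wide, equally high, stands 14 mm beyond it
- rider (a joint): flat bronze fork, 4 mm thick; its two prongs run along the gauge's x past both sides of the mandrel, 25 to 32 mm from the axis in y, so a collar rests on them. Value: metres pushed down; its top is 90 mm above the counter at 0. Starts at 0 to 6 mm, slides stiffly (about 5 N), stays where left; reads 18, 34, 50 mm (give or take 5) at steps 1, 2, 3
- tray_1: fixed open wooden tray with 1 brass stud on the tab at its -x side, 94 x 94 mm outside, 84 x 84 mm inside, rim 12 mm high, inner floor 5 mm above the counter; origin under its centre. It takes the collar that stops on step 1. The three trays change places
- tray_2: fixed open wooden tray with 2 brass studs on the tab at its -x side, 94 x 94 mm outside, 84 x 84 mm inside, rim 12 mm high, inner floor 5 mm above the counter; origin under its centre. It takes the collar that stops on step 2. The three trays change places
- tray_3: fixed open wooden tray with 3 brass studs on the tab at its -x side, 94 x 94 mm outside, 84 x 84 mm inside, rim 12 mm high, inner floor 5 mm above the counter; origin under its centre. It takes the collar that stops on step 3. The three trays change places
- globe: loose frosted glass globe, 110 mm across, 108 mm high; bystander, fragile; origin under its centre
- test_button (a joint): push button (22 mm across) of the round brass test box at the far side, which has a bulb on top; bystander; metres pressed, 0 = not pressed
- nipple_1: loose brass hex nipple, 26 mm across, 24 mm high; bystander; origin under its centre
- nipple_2: another such brass hex nipple; bystander
- chandelier_arm: loose aged bronze chandelier arm, S-shaped bar about 290 mm long and 16 mm thick, lying; bystander; origin near its middle
- driver: loose screwdriver lying at the left side; bystander
- polish: amber glass jar, 56 mm across, 90 mm high, at the left side; bystander; origin under its centre
Not all that is in view belongs to the job. Leave any black or pink look-alike of the ring_b alone.

How it is judged:
By the outcome, as a careful person would: the job done as asked, in the order asked, and still so for the second after the job is handed in, with the robot touching nothing.
It also fails if it takes over 64 s, if anything falls off the work surface, if the arm or the gripper's body presses on something with over 40 N, if the wrist force passes 120 N, or if a joint passes its speed limit or range.

### The arm

A 7-joint arm with a two-finger parallel gripper is mounted at the origin on the work surface. World frame = base frame: x ahead of the robot, y to its left, z up, the work surface at z = 0. Lengths are in mm, angles in rad, forces in N, time in s.
With the tool pointing down it reaches from about 350 to 900 mm from the base axis. Payload 19.9 kg.
Tool frame: the origin (TCP) lies between the finger pads; the fingertips stand tip_reach ahead of it and the grasp point (between the pads) lies 6 mm ahead of it (tip_reach is the distance from the TCP to the fingertips, in mm); z points along the fingers, y is the line along which they close (so a half turn about z gives the same grasp; the last joint's range is limited). The gripper opens to 94 mm and grips with 3 to 60 N. Pads are 16 mm wide; open, the fingers measure 119 mm over their backs; the gripper's body (75 mm by 177 mm) begins 78 mm behind the grasp point.
Start: joints at [-0.042, 0.417, -0.01, 1.614, 0.005, 1.111, -0.053], TCP at [624.981, 0.003, 230.425] pointing down, gripper open.
Joint ranges: [-2.81, 2.81], [-0.39, 2.02], [-1.27, 1.25], [0.06, 2.57], [-1.19, 4.33], [0.19, 2], [-2.82, 2.82]. Speed limits (rad/s): [1.89, 1.89, 2.39, 2.39, 3.01, 3.01, 3.01].

### API

Orientations are given as a rotation vector (axis times angle).
In Python, from cell import observe, snapshot, get_calibration, job_done, tip_reach gives the robot as it stands.
- The arm moves only by the tool send_rows, never from a script. Its argument "series" is a list of rows, each a list of 7 numbers: the turn, a rotation vector about the world's x, y, z in degrees, then the shift along the world's x, y, z in m, then the closure, from 0 (fully open) to 1 (shut). In form: [[ax, ay, az, tx, ty, tz, grip], ...]. A call has 1 to 5 rows; each row shifts and turns the commanded pose from where the row before left it; what a row does not reach is not made up. A row lasts 1/8 s, in which the tool goes at most 62.5 mm and 10.7 degrees, less where a joint would pass 70% of its speed; a pose out of reach is approached as far as the arm can. A call is refused whole if a number of a shift passes 0.0625 or a number of a turn 10.7, either way. A call with a gripper value outside its range is refused whole. The fingers move at their own pace and stop on an object; "force" is the grip in N (left out, the last holds). Time passes only in rows, so rows that do not move let the fingers close. It gives the time, the measured TCP pose, the force, the opening and the grip force at its end, in the units of the state.
- observe(): the state, without advancing time (a new reading comes with each control period).
- snapshot(name): name is "scene" or "side" or "wrist"; returns the picture (400x640x3 uint8, red, green, blue); there is no depth.
- get_calibration(name): a dict with "vertical_fov" (degrees; the focal length in pixels is half the picture's height over the tangent of half this angle, whatever the lens; pixels are square), "cx", "cy" (the principal point, pixels), "dist" ([k1, k2, p1, p2, k3] as OpenCV has them; the pictures are not rectified), "origin" and "orientation" of the camera in the world. Camera axes: x right, y up, looking along -z (the intrinsics and any distortion apply to the point x, -y, -z); pixel columns grow to the right and rows downward; lengths in mm; the calibration is good to about 2 mm. A picture is of the moment at which its call begins: read the wrist's pose just before it. get_calibration takes no time and is no camera call; for the wrist camera it gives the pose at the moment of the call.
- job_done(): hands the job in; it is judged then, once.
The state is a dict: "t": time; "joints": joint angles; "dq": joint speeds; "joint_efforts": joint torques, N m; "position": TCP position; "tool_rot": TCP orientation; "contact_force": force on the tool from outside, world axes, zero at the start; "wrist_torque": the same for the moment, N m; "opening": finger opening in mm; "gripper_force": force on a finger pad.
Only numpy, scipy, OpenCV 4.12 (cv2) and the standard library are available. Lean on these libraries where they do the work, as an engineer would, in place of code of your own. Each camera call takes 0.05 s, during which the arm holds its last target. There are 200 camera calls.

## Working session

There is one attempt and no reset: what is moved stays moved. The work goes in short steps, Python scripts to look and compute and a tool call to move; the robot and the scene stay as the last step left them, time stands still between calls to the robot, and variables do not carry over. Pictures are saved under pics/ and viewed, at most 12 in all, crops included, and the job is handed in when it is done.

Besides the shell and the picture viewer there is one more tool, called after ">>>" as name(argument=value, ...) on one line, values as JSON. send_rows: Moves the arm, as the interface text tells. Its arguments: {"type":"object","properties":{"series":{"type":"array"},"force":{"type":"number"}},"required":["series"]}

```bash
mkdir -p pics; ls
cat > h.py <<'E'
import numpy as np, cv2
from cell import observe, snapshot, get_calibration, job_done, tip_reach
from scipy.spatial.transform import Rotation as R
def Rm(o):
    o=np.array(o,float)
    if o.shape==(3,3): return o
    return R.from_rotvec(o).as_matrix() if o.size==3 else R.from_quat(o).as_matrix()
def K(c):
    f=200/np.tan(np.radians(c["vertical_fov"])/2)
    return np.array([[f,0,c["cx"]],[0,f,c["cy"]],[0,0,1.]])
F=np.diag([1.,-1,-1])
def ray(c,p):
    q=cv2.undistortPoints(np.array(p,float).reshape(-1,1,2),K(c),np.array(c["dist"],float))[:,0]
    d=np.c_[q,np.ones(len(q))]@F@Rm(c["orientation"]).T
    return np.array(c["origin"],float),d
def onz(c,p,z):
    o,d=ray(c,p); return o+d*((z-o[2])/d[:,2])[:,None]
def proj(c,P):
    X=(np.array(P,float).reshape(-1,3)-np.array(c["origin"]))@Rm(c["orientation"])@F
    return cv2.projectPoints(X,np.zeros(3),np.zeros(3),K(c),np.array(c["dist"],float))[0][:,0]
def shot(n,f=None):
    c=get_calibration(n); im=snapshot(n)[:,:,::-1].copy()
    if f: cv2.imwrite("pics/"+f,im)
    return c,im
E
python3 - <<'E'
from h import *
print(observe(), tip_reach if not callable(tip_reach) else tip_reach())
for n in("scene","side","wrist"):
    c,im=shot(n,n+"0.png"); print(n,c)
E
```

```text
pics
{'t': 0.0, 'joints': array([-0.04152644,  0.41796781, -0.01033958,  1.61419524,  0.00470429,
        1.11072707, -0.05298608]), 'dq': array([ 0.00023506,  0.0005673 ,  0.00155741,  0.00087486, -0.00093703,
        0.00105667,  0.00063582]), 'joint_efforts': array([ 3.52895018e-03, -8.51262331e+01,  6.40313700e-01, -4.25991547e+01,
       -4.87577857e-02,  1.87510403e-02,  1.73272206e-04]), 'position': array([6.24630935e+02, 2.53018846e-02, 2.29820108e+02]), 'tool_rot': array([-2.22075412e+00, -2.22094079e+00,  1.50325946e-03]), 'contact_force': array([ 0.00564503,  0.17764882, -0.28593929]), 'wrist_torque': array([ 0.03582333, -0.03126372, -0.00590069]), 'gripper_force': 0.0, 'opening': 93.84131435955734} 25.0
scene {'vertical_fov': 54.69122603661692, 'cx': 320.9445131044127, 'cy': 203.96713954802752, 'dist': array([-0.009655,  0.      ,  0.      ,  0.      ,  0.      ]), 'origin': array([ 929.71824654,  524.08404099, 1007.35245495]), 'orientation': array([0.21339279, 0.7560154 , 2.49498083])}
side {'vertical_fov': 44.13611757475105, 'cx': 327.1242896463567, 'cy': 190.42766521231547, 'dist': array([-0.13410747,  0.        ,  0.        ,  0.        ,  0.        ]), 'origin': array([ 415.28274107, 1259.8547447 , 1002.8534744 ]), 'orientation': array([ 0.10813807, -1.40058643, -2.70883597])}
wrist {'vertical_fov': 66.99408715353648, 'cx': 321.26246087913313, 'cy': 199.8146528488247, 'dist': array([0.01171149, 0.        , 0.        , 0.        , 0.        ]), 'origin': array([625.16053213,  73.48553525, 383.56158762]), 'orientation': array([-0.25429126,  0.00115004,  0.00074478])}
```

View pics/scene0.png

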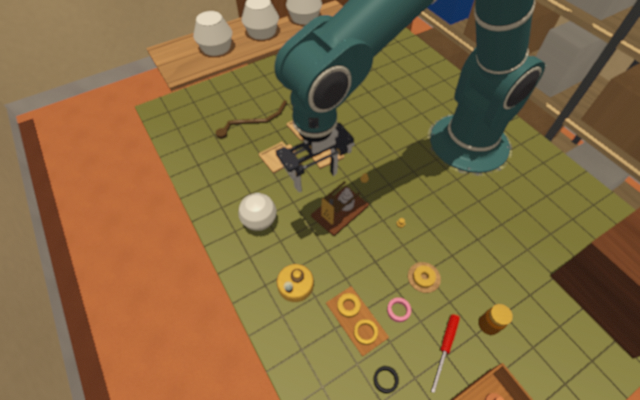

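View pics/side0.png

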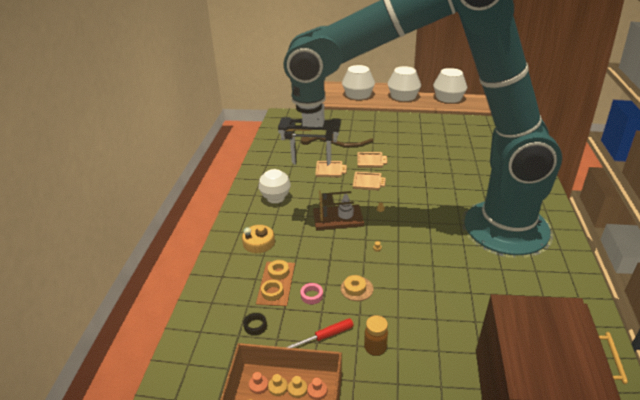

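View pics/wrist0.png

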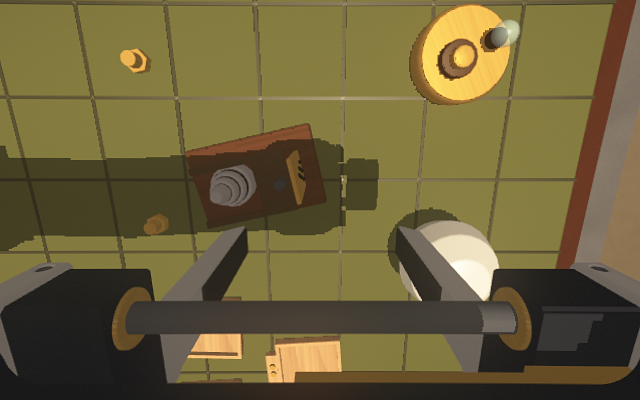

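The scene shows the mat collar at (425,277), the gauge near (340,210) and the board collars at (348,304) and (366,331). The pink and black decoys are at (399,309) and (386,379). In the wrist view the mandrel is near (235,185). The trays sit near the bottom edge.

Run:
```python
from h import *
np.set_printoptions(precision=1,suppress=True)
cs=get_calibration("scene");cd=get_calibration("side");cw=get_calibration("wrist")
def tri(a,b):
    o1,d1=ray(cs,[a]);o2,d2=ray(cd,[b]);d1=d1[0];d2=d2[0]
    s=np.linalg.lstsq(np.c_[d1,-d2],o2-o1,rcond=None)[0];p,q=o1+s[0]*d1,o2+s[1]*d2
    return (p+q)/2,np.linalg.norm(p-q)
print("ring",onz(cs,[(425,276)],27),onz(cd,[(355,285)],27),tri((425,276),(355,285)))
print("base corners wrist",onz(cw,[(187,153),(308,124),(326,201),(209,227)],18))
print("mandrel",onz(cw,[(235,186)],50))
print("trays side",onz(cd,[(331,169),(370,159),(368,181)],12))
print("globe",onz(cd,[(274,186)],54),"nip",onz(cd,[(381,207),(377,245)],20))
im=cv2.imread("pics/side0.png")[130:230,230:400];cv2.imwrite("pics/s1.png",cv2.resize(im,None,fx=4.6,fy=4.6,interpolation=2))
```

```text
ring [[469.8 314.3  27. ]] [[466.4 323.8  27. ]] (array([466.1, 312.8,  16.6]), np.float64(2.3720911820328476))
base corners wrist [[463.8  36.3  18. ]
 [609.2  70.3  18. ]
 [630.8 -23.1  18. ]
 [481.4 -57.6  18. ]]
mandrel [[527.7   2.8  50. ]]
trays side [[ 595.2 -269.3   12. ]
 [ 454.2 -351.4   12. ]
 [ 455.1 -201.2   12. ]]
globe [[769.3 -83.3  54. ]] nip [[405.3 -40.8  20. ]
 [412.5 148.1  20. ]]
```

View pics/s1.png

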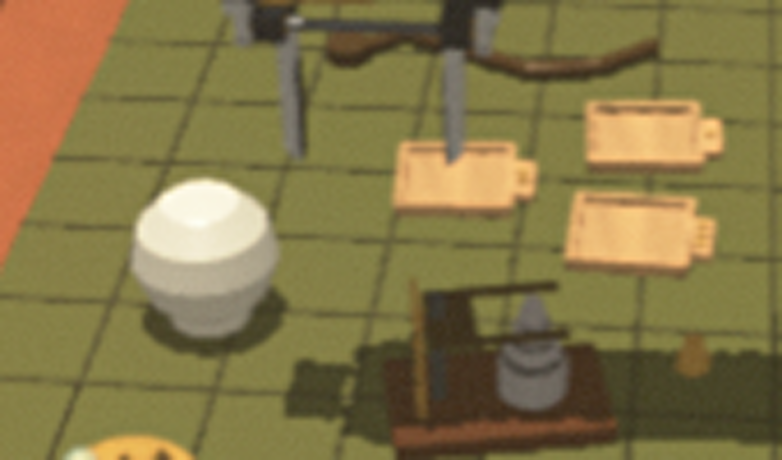

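>>> send_rows(series=[[0, 0, 0, -0.04, 0.052, 0, 0], [0, 0, 0, -0.04, 0.052, 0, 0], [0, 0, 0, -0.04, 0.052, 0, 0], [0, 0, 0, -0.038, 0.052, 0, 0], [0, 0, 0, 0, 0, 0, 0]])

```text
t: 0.78
position: [471.2, 202.8, 230.7]
tool_rot: [-2.214, -2.228, -0.001]
contact_force: [0.5, -1.6, 0.0]
opening: 94.0
gripper_force: 0.0
```

Run:
```python
from h import *
o=observe();print(o["t"],o["position"])
c,im=shot("wrist","w1.png");print(c["origin"],c["orientation"],proj(c,[(467,316,27)]))
```

```text
0.775 [471.20371441 202.84971023 230.65371302]
[471.07817563 276.18835889 384.36638716] [-0.25334177 -0.00037217  0.00717027] [[318.016569    84.36092343]]
```

View pics/w1.png

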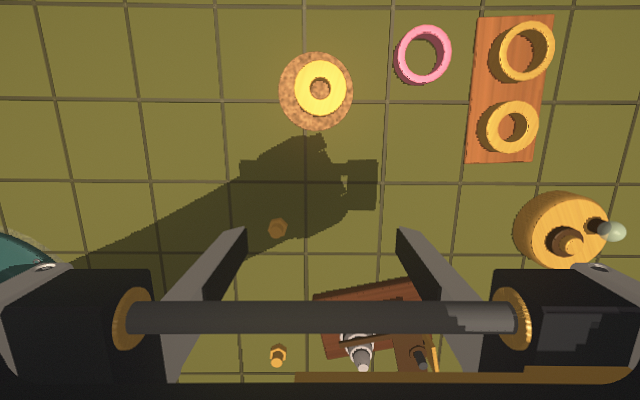

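The mat collar is at about (320,88) with a small bore. The two waiting collars at (527,50) and (512,127) have larger bores. I'll measure it now.

Run:
```python
from h import *
im=cv2.imread("pics/w1.png");c=get_calibration("wrist")
hsv=cv2.cvtColor(im,cv2.COLOR_BGR2HSV)
m=((hsv[...,0]>20)&(hsv[...,0]<35)&(hsv[...,1]>120)&(hsv[...,2]>190)).astype(np.uint8)
m[:,:270]=0;m[:,365:]=0;m[140:]=0
cn,h=cv2.findContours(m,cv2.RETR_CCOMP,cv2.CHAIN_APPROX_NONE)
for k in cn:
    if cv2.contourArea(k)<60: continue
    P=onz(c,k[:,0].astype(float),27)[:,:2].astype(np.float32)
    e=cv2.fitEllipse(P);print(cv2.contourArea(k),e)
```

```text
2133.5 ((471.0931091308594, 309.8292541503906), (56.19905090332031, 56.254093170166016), 45.82420349121094)
432.0 ((470.9421081542969, 309.91595458984375), (25.285198211669922, 25.421201705932617), 101.32923126220703)
```

>>> send_rows(series=[[0, 0, 0, 0, 0.053, -0.03, 0], [0, 0, 0, 0, 0.053, -0.05, 0], [0, 0, 0, 0, 0, -0.06, 0], [0, 0, 0, 0, 0, 0, 0], [0, 0, 0, 0, 0, 0, 0]])

```text
t: 1.45
position: [475.2, 297.0, 99.4]
tool_rot: [2.223, 2.219, 0.002]
contact_force: [-0.0, -0.6, 0.6]
opening: 93.9
gripper_force: 0.0
```

>>> send_rows(series=[[0, 0, 0, -0.004, 0.013, 0, 0], [0, 0, 0, 0, 0, -0.03, 0], [0, 0, 0, 0, 0, -0.02, 0], [0, 0, 0, 0, 0, 0, 0]])

```text
t: 1.95
position: [469.7, 311.1, 48.0]
tool_rot: [-2.221, -2.222, 0.0]
contact_force: [-0.6, -1.0, 0.4]
opening: 94.2
gripper_force: 0.0
```

>>> send_rows(series=[[0, 0, 0, 0.001, -0.001, -0.008, 0], [0, 0, 0, 0, 0, -0.008, 0], [0, 0, 0, 0, 0, 0, 0.2], [0, 0, 0, 0, 0, 0, 0.5], [0, 0, 0, 0, 0, 0, 0.5]], force=5)

```text
t: 2.58
position: [470.9, 309.7, 31.8]
tool_rot: [2.221, 2.221, 0.0]
contact_force: [0.6, -0.2, 0.4]
opening: 67.6
gripper_force: 0.0
```

>>> send_rows(series=[[0, 0, 0, 0, 0, 0, 0.5], [0, 0, 0, 0, 0, 0, 0.5], [0, 0, 0, 0, 0, 0, 0.5]])

```text
t: 2.95
position: [470.8, 309.6, 31.7]
tool_rot: [-2.221, -2.221, -0.0]
contact_force: [-0.8, -0.3, 4.1]
opening: 61.2
gripper_force: 5.0
```

>>> send_rows(series=[[0, 0, 0, 0, 0, 0, 0.15], [0, 0, 0, 0, 0, 0, 0.15], [0, 0, 0, 0, 0, 0, 0.15], [0, 0, -9, 0, 0, 0, 0.15], [0, 0, -10, 0, 0, 0, 0.15]])

```text
t: 3.58
position: [470.8, 309.5, 31.5]
tool_rot: [-2.563, -1.817, 0.0]
contact_force: [0.5, 0.2, -0.8]
opening: 80.0
gripper_force: 0.0
```

>>> send_rows(series=[[0, 0, -10, 0, 0, 0, 0.15], [0, 0, -10, 0, 0, 0, 0.15], [0, 0, -10, 0, 0, 0, 0.15], [0, 0, -10, 0, 0, 0, 0.15], [0, 0, -10, 0, 0, 0, 0.15]])

```text
t: 4.2
position: [470.8, 309.6, 31.5]
tool_rot: [-3.09, -0.564, 0.0]
contact_force: [-0.5, 0.5, 0.2]
opening: 79.9
gripper_force: 0.0
```

>>> send_rows(series=[[0, 0, -8, 0, 0, 0, 0.15], [0, 0, 0, 0, 0, 0, 0.15], [0, 0, 0, 0, 0, 0, 0.15]])

```text
t: 4.58
position: [470.7, 309.6, 31.5]
tool_rot: [-3.121, -0.361, 0.0]
contact_force: [0.1, 0.6, 0.3]
opening: 79.7
gripper_force: 0.0
```

>>> send_rows(series=[[0, 0, 0, 0, 0, 0, 0.5], [0, 0, 0, 0, 0, 0, 0.5], [0, 0, 0, 0, 0, 0, 0.5], [0, 0, 0, 0, 0, 0, 0.5], [0, 0, 0, 0, 0, 0, 0.5]], force=25)

```text
t: 5.2
position: [470.8, 309.5, 31.5]
tool_rot: [-3.121, -0.356, 0.0]
contact_force: [-0.7, -0.9, -0.1]
opening: 60.1
gripper_force: 25.0
```

>>> send_rows(series=[[0, 0, 0, 0, 0, 0.02, 0.5], [0, 0, 0, 0, 0, 0.05, 0.5], [0, 0, 0, 0, 0, 0.05, 0.5], [0, 0, 0, 0, 0, 0.05, 0.5], [0, 0, 0, 0, 0, 0, 0.5]])

```text
t: 5.82
position: [472.1, 310.5, 205.1]
tool_rot: [-3.118, -0.355, -0.008]
contact_force: [0.3, 0.8, -1.7]
opening: 60.3
gripper_force: 25.0
```

>>> send_rows(series=[[0, 0, 0, -0.01, -0.055, 0, 0.5], [0, 0, 0, -0.01, -0.056, 0, 0.5], [0, 0, 0, -0.01, -0.056, 0, 0.5], [0, 0, 0, -0.012, -0.056, 0, 0.5], [0, 0, 0, -0.012, -0.056, 0, 0.5]])

```text
t: 6.45
position: [415.7, 28.8, 200.8]
tool_rot: [3.121, 0.356, -0.001]
contact_force: [2.3, -1.0, -0.9]
opening: 60.0
gripper_force: 25.0
```

>>> send_rows(series=[[0, 0, 0, -0.012, -0.05, -0.02, 0.5], [0, 0, 0, 0, -0.01, -0.03, 0.5], [0, 0, 0, 0, 0, 0, 0.5], [0, 0, 0, 0, 0, 0, 0.5]])

```text
t: 6.95
position: [405.0, -28.8, 152.0]
tool_rot: [3.121, 0.357, -0.0]
contact_force: [-0.3, 0.1, -0.8]
opening: 59.7
gripper_force: 25.0
```

Run:
```python
from h import *
o=observe();print(o["t"],o["position"],o["tool_rot"])
c,im=shot("wrist","w2.png");import json
np.save("c2.npy",c,allow_pickle=True);print(c["origin"],c["orientation"],proj(c,[(524,2,70)]))
```

```text
6.95 [405.01939849 -28.82673826 151.95124197] [ 3.12116599e+00  3.56944703e-01 -4.77492463e-04]
[476.54307858 -11.9077106  305.59928597] [-0.21515669  0.17177798 -1.33467067] [[317.52723865  48.98746923]]
```

View pics/w2.png

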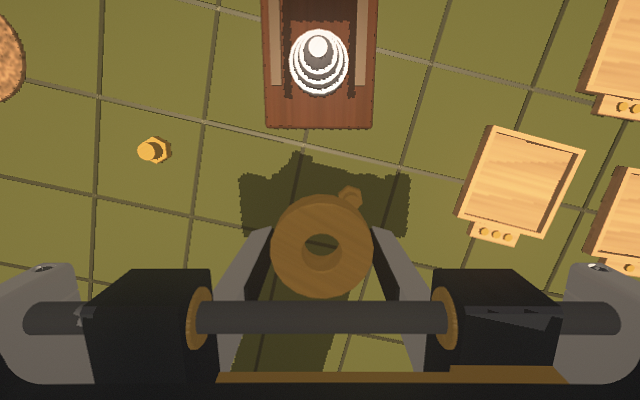

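The held collar is visible at about (322,246) and the mandrel at about (318,60). The base's near edge is at row 128 (columns 265–373). The tray at (520,185) shows 3 studs.

Run:
```python
from h import *
np.set_printoptions(precision=2,suppress=True)
im=cv2.imread("pics/w2.png");c=np.load("c2.npy",allow_pickle=True).item()
y=np.radians(13.2)
hsv=cv2.cvtColor(im,cv2.COLOR_BGR2HSV);g=im.astype(int)
print(im[115:135:2,300].tolist()); print(im[100,255:275:2].tolist());print(im[100,365:383:2].tolist()) 
base=((hsv[...,0]<16)|(hsv[...,0]>170))&(hsv[...,1]>100)
base[:, :250]=0;base[:,390:]=0;base[135:]=0
bot=[(x,np.where(base[:,x])[0].max()+.5) for x in range(272,368,4)]
lf=[(np.where(base[r])[0].min()-.5,r) for r in range(92,124,3)]
rt=[(np.where(base[r])[0].max()+.5,r) for r in range(92,124,3)]
def L(p,z):
    P=onz(c,p,z)[:,:2];v=cv2.fitLine(P.astype(np.float32),cv2.DIST_HUBER,0,.01,.01).ravel();return v
for n,p in(("bot",bot),("lf",lf),("rt",rt)):
    v=L(p,18);print(n,v,np.degrees(np.arctan2(v[1],v[0])))
    globals()[n+"v"]=v
# white mandrel
w=((hsv[...,1]<60)&(hsv[...,2]>150)).astype(np.uint8);w[:, :280]=0;w[:,355:]=0;w[110:]=0
cn,h=cv2.findContours(w,cv2.RETR_CCOMP,cv2.CHAIN_APPROX_NONE)
for k,hh in zip(cn,h[0]):
    if len(k)<12: continue
    e=cv2.fitEllipse(k);print("ell",np.array(e[0]),np.array(e[1]),"hole" if hh[3]>=0 else "out")
im2=im[0:320,240:400];cv2.imwrite("pics/w2c.png",cv2.resize(im2[:140],None,fx=4.2,fy=4.2,interpolation=cv2.INTER_CUBIC))
# ring in hand
b=((hsv[...,0]>8)&(hsv[...,0]<22)&(hsv[...,1]>130)&(hsv[...,2]>120)).astype(np.uint8);b[:190]=0;b[300:]=0;b[:,:265]=0;b[:,380:]=0
cn,h=cv2.findContours(b,cv2.RETR_CCOMP,cv2.CHAIN_APPROX_NONE)
for k in cn:
    if len(k)<40: continue
    e=cv2.fitEllipse(k);print("ring",np.array(e[0]),np.array(e[1]),e[2])
    P=cv2.fitEllipse(onz(c,k[:,0].astype(float),147.5)[:,:2].astype(np.float32));print(P)
```

```text
[[56, 86, 138], [55, 86, 137], [55, 85, 137], [54, 84, 137], [57, 85, 138], [54, 83, 136], [44, 69, 112], [60, 113, 123], [65, 123, 133], [65, 123, 132]]
[[66, 123, 133], [66, 124, 134], [67, 124, 134], [66, 124, 135], [64, 120, 129], [47, 74, 118], [53, 84, 138], [55, 85, 137], [54, 83, 137], [52, 82, 134]]
[[50, 77, 124], [51, 79, 126], [50, 78, 128], [38, 56, 83], [46, 80, 100], [67, 125, 135], [66, 124, 134], [66, 123, 134], [66, 124, 134]]
bot [  0.21  -0.98 468.05  -3.38] -77.67833
lf [  0.98   0.2  477.95  41.45] 11.395718
rt [  0.98   0.2  498.09 -54.48] 11.464837
ell [318.11  61.36] [58.65 63.83] out
ell [293.  61.] [2.22 9.22] hole
ell [317.75  53.15] [40.64 51.64] hole
ell [318.28  59.11] [50.4  57.07] hole
ell [338.  55.] [2.22 6.5 ] hole
ell [317.62  53.21] [28.98 34.03] hole
ring [321.25 249.9 ] [ 93.97 101.1 ] 92.26995086669922
((406.7042541503906, -28.028024673461914), (57.055049896240234, 57.473609924316406), 129.91127014160156)
ring [321.11 251.71] [39.21 42.3 ] 85.81861877441406
((406.56317138671875, -27.97208595275879), (23.82577896118164, 24.10516929626465), 64.99097442626953)
ring [351.69 197.32] [14.62 21.2 ] 114.54335021972656
((441.39044189453125, -36.837623596191406), (7.991095066070557, 11.634611129760742), 165.80511474609375)
```

View pics/w2c.png

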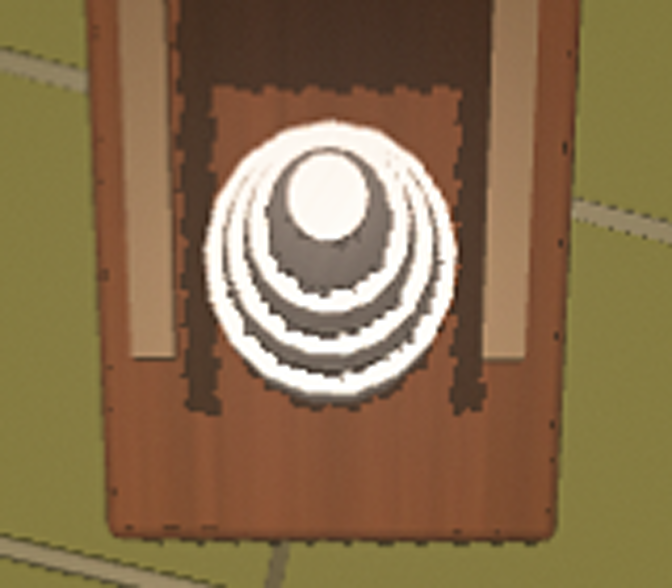

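Run:
```python
from h import *
np.set_printoptions(precision=2,suppress=True)
c=np.load("c2.npy",allow_pickle=True).item()
im=cv2.imread("pics/w2.png")
g=cv2.cvtColor(im,cv2.COLOR_BGR2GRAY)
y=np.radians(11.6);u=np.array([np.cos(y),np.sin(y)]);n=np.array([-u[1],u[0]])
hsv=cv2.cvtColor(im,cv2.COLOR_BGR2HSV)
w=((hsv[...,1]<60)&(hsv[...,2]>185)).astype(np.uint8);w[:, :280]=0;w[:,355:]=0;w[110:]=0
cn,_=cv2.findContours(w,cv2.RETR_CCOMP,cv2.CHAIN_APPROX_NONE)
for k in cn:
    if len(k)>25: print(len(k),cv2.fitEllipse(k))
for d in(-5,0,5):
    a=onz(c,[(318.1,46.4)],92+d)[0,:2];b=onz(c,[(318.11,61.36)],40+d)[0,:2]
    s3=[np.ptp(onz(c,[(318.1-29.6,61.4),(318.1+29.6,61.4)],40+d)@np.r_[n,0]),np.ptp(onz(c,[(318.1-9.3,46.4),(318.1+9.3,46.4)],92+d)@np.r_[n,0])]
    print(d,a,b,a@u,b@u,a@n,b@n,"dia",s3)
```

```text
174 ((318.1773376464844, 61.2763671875), (58.47373580932617, 63.65265655517578), 177.85888671875)
187 ((318.25408935546875, 59.1176643371582), (51.105552673339844, 57.2639274597168), 174.17897033691406)
141 ((317.9681396484375, 53.617530822753906), (40.7115592956543, 50.712890625), 0.8912624716758728)
152 ((317.7422790527344, 52.442054748535156), (29.494495391845703, 34.844879150390625), 2.0694334506988525)
-5 [522.17   0.97] [522.11   1.53] 511.7020226784456 511.7528123940139 -104.04219635299829 -103.48935617281269 dia [np.float64(48.80890043195244), np.float64(12.242076945832693)]
0 [521.13   0.68] [521.27   1.28] 510.6204410297287 510.87813556751024 -104.12098420891135 -103.56321878436763 dia [np.float64(47.9070336687729), np.float64(11.962065122113643)]
5 [520.08   0.39] [520.43   1.03] 509.53885938101155 510.00345874100657 -104.19977206482439 -103.63708139592256 dia [np.float64(47.005166905593356), np.float64(11.68205329839462)]
```

>>> send_rows(series=[[0, 0, 0, 0.04, 0.01, 0, 0.5], [0, 0, 0, 0.04, 0.01, 0, 0.5], [0, 0, 0, 0.035, 0.009, 0, 0.5], [0, 0, 0, 0, 0, 0, 0.5], [0, 0, 0, 0, 0, 0, 0.5]], force=30)

```text
t: 7.62
position: [519.4, -0.0, 151.8]
tool_rot: [-3.121, -0.357, 0.0]
contact_force: [-0.8, 0.2, -1.0]
opening: 59.9
gripper_force: 30.0
```

>>> send_rows(series=[[0, 0, 0, 0, 0, -0.012, 0.5], [0, 0, 0, 0, 0, -0.012, 0.5], [0, 0, 0, 0, 0, 0, 0.5], [0, 0, 0, 0, 0, 0, 0.5]])

```text
t: 8.12
position: [519.7, -0.5, 127.5]
tool_rot: [-3.121, -0.356, 0.0]
contact_force: [0.4, -0.3, -0.7]
opening: 60.3
gripper_force: 30.0
```

Run:
```python
from h import *
o=observe();print(o["t"],o["position"],o["tool_rot"],o["contact_force"],o["wrist_torque"])
c,im=shot("wrist","w3.png");np.save("c3.npy",c,allow_pickle=True)
a=cv2.resize(im[200:300,260:385],None,fx=4,fy=4,interpolation=2)
c,im=shot("side","s3.png");p=proj(c,[(521,0,90)])[0].astype(int);print(p)
b=cv2.resize(im[p[1]-40:p[1]+40,p[0]-40:p[0]+20],(300,400),interpolation=2)
cv2.imwrite("pics/w3c.png",np.hstack([a,b]))
```

```text
8.125 [519.73381308  -0.53383238 127.54225586] [-3.12138969e+00 -3.55508136e-01  3.59780696e-04] [ 0.43563911 -0.34984518 -0.6512259 ] [0.04991996 0.05962222 0.02443642]
[344 195]
```

View pics/w3c.png

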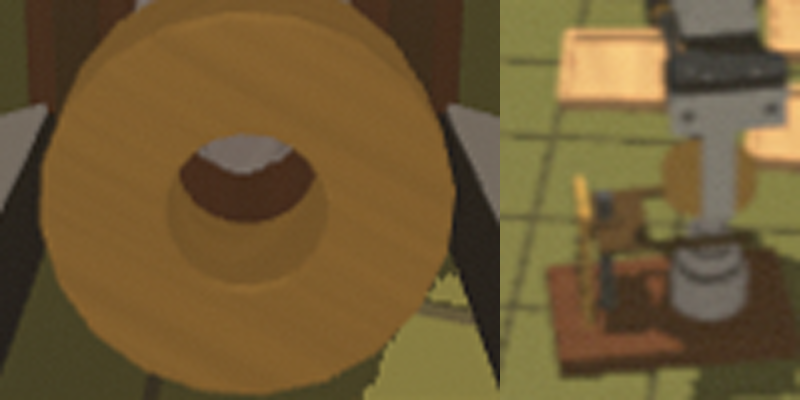

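>>> send_rows(series=[[0, 0, 0, 0.0006, 0.0007, -0.003, 0.5], [0, 0, 0, 0, 0, -0.003, 0.5], [0, 0, 0, 0, 0, -0.002, 0.5], [0, 0, 0, 0, 0, 0, 0.5]])

```text
t: 8.72
position: [520.3, 0.2, 119.4]
tool_rot: [-3.121, -0.356, 0.001]
contact_force: [-0.0, -0.3, -0.7]
opening: 59.9
gripper_force: 30.0
```

>>> send_rows(series=[[0, 0, 0, 0, 0, -0.001, 0.5], [0, 0, 0, 0, 0, -0.001, 0.5], [0, 0, 0, 0, 0, -0.001, 0.5], [0, 0, 0, 0, 0, 0, 0.5]])

```text
t: 9.22
position: [520.3, 0.2, 116.5]
tool_rot: [-3.121, -0.356, 0.0]
contact_force: [-0.2, -0.3, -1.0]
opening: 60.1
gripper_force: 30.0
```

>>> send_rows(series=[[0, 0, 0, 0, 0, -0.001, 0.5], [0, 0, 0, 0, 0, -0.001, 0.5], [0, 0, 0, 0, 0, -0.001, 0.5], [0, 0, 0, 0, 0, 0, 0.5]])

```text
t: 9.72
position: [520.3, 0.2, 113.4]
tool_rot: [-3.121, -0.356, 0.0]
contact_force: [0.5, 0.0, -1.9]
opening: 59.9
gripper_force: 30.0
```

>>> send_rows(series=[[0, 0, 0, 0, 0, -0.001, 0.5], [0, 0, 0, 0, 0, -0.001, 0.5], [0, 0, 0, 0, 0, 0, 0.5]])

```text
t: 10.1
position: [520.5, 0.2, 111.6]
tool_rot: [-3.121, -0.356, -0.0]
contact_force: [0.3, 0.1, 0.7]
opening: 59.9
gripper_force: 30.0
```

Run:
```python
from h import *
for i in range(1):
    o=observe();print(o["t"],o["position"],o["contact_force"],o["wrist_torque"])
```

```text
10.1 [5.20460640e+02 2.42717412e-01 1.11596234e+02] [0.27430223 0.10033089 0.73621587] [0.01332347 0.12812574 0.02926822]
```

>>> send_rows(series=[[0, 0, 0, 0, 0, -0.0005, 0.5], [0, 0, 0, 0, 0, -0.0005, 0.5], [0, 0, 0, 0, 0, 0, 0.5]])

```text
t: 10.48
position: [520.4, 0.3, 110.5]
tool_rot: [-3.121, -0.356, -0.0]
contact_force: [-1.5, 0.1, 2.6]
opening: 60.0
gripper_force: 30.0
```

>>> send_rows(series=[[0, 0, 0, 0, 0, -0.0005, 0.5], [0, 0, 0, 0, 0, -0.0005, 0.5], [0, 0, 0, 0, 0, 0, 0.5]])

```text
t: 10.85
position: [520.4, 0.2, 109.5]
tool_rot: [-3.121, -0.356, -0.0]
contact_force: [-0.1, -0.3, 2.9]
opening: 60.2
gripper_force: 30.0
```

>>> send_rows(series=[[0, 0, 0, 0, 0, -0.0005, 0.5], [0, 0, 0, 0, 0, -0.0005, 0.5], [0, 0, 0, 0, 0, -0.0005, 0.5], [0, 0, 0, 0, 0, -0.0005, 0.5]])

```text
t: 11.35
position: [520.5, 0.2, 107.5]
tool_rot: [-3.121, -0.356, -0.0]
contact_force: [0.6, 0.1, 4.3]
opening: 60.1
gripper_force: 30.0
```

>>> send_rows(series=[[0, 0, 0, 0, 0, -0.0005, 0.5], [0, 0, 0, 0, 0, -0.0005, 0.5], [0, 0, 0, 0, 0, -0.0005, 0.5]])

```text
t: 11.72
position: [520.4, 0.2, 106.0]
tool_rot: [-3.121, -0.356, 0.0]
contact_force: [-0.2, 0.9, 3.7]
opening: 60.1
gripper_force: 30.0
```

Run:
```python
from h import *
for i in range(1):
    o=observe();print(o["t"],o["position"],o["contact_force"],o["wrist_torque"])
```

```text
11.725 [5.20398818e+02 2.41600810e-01 1.06004326e+02] [-0.21602847  0.86444219  3.73284728] [ 0.05099654 -0.07692283 -0.0290398 ]
```

>>> send_rows(series=[[0, 0, 0, 0, 0, -0.0004, 0.5], [0, 0, 0, 0, 0, -0.0004, 0.5], [0, 0, 0, 0, 0, -0.0004, 0.5], [0, 0, 0, 0, 0, -0.0004, 0.5]])

```text
t: 12.22
position: [520.4, 0.2, 104.4]
tool_rot: [-3.121, -0.356, 0.0]
contact_force: [1.2, -0.6, 3.8]
opening: 59.6
gripper_force: 30.0
```

>>> send_rows(series=[[0, 0, 0, 0, 0, -0.0004, 0.5], [0, 0, 0, 0, 0, -0.0004, 0.5]])

```text
t: 12.48
position: [520.4, 0.2, 103.7]
tool_rot: [-3.121, -0.356, -0.0]
contact_force: [0.6, 0.3, 4.1]
opening: 59.9
gripper_force: 30.0
```

>>> send_rows(series=[[0, 0, 0, 0, 0, -0.0004, 0.5], [0, 0, 0, 0, 0, -0.0004, 0.5]])

```text
t: 12.72
position: [520.4, 0.2, 102.8]
tool_rot: [-3.121, -0.356, -0.0]
contact_force: [1.4, -0.1, 4.1]
opening: 59.9
gripper_force: 30.0
```

>>> send_rows(series=[[0, 0, 0, 0, 0, -0.0003, 0.5], [0, 0, 0, 0, 0, -0.0003, 0.5], [0, 0, 0, 0, 0, -0.0003, 0.5]])

```text
t: 13.1
position: [520.4, 0.2, 101.9]
tool_rot: [-3.121, -0.356, -0.0]
contact_force: [1.1, 0.2, 3.0]
opening: 60.0
gripper_force: 30.0
```

>>> send_rows(series=[[0, 0, 0, 0, 0, -0.0003, 0.5], [0, 0, 0, 0, 0, -0.0003, 0.5], [0, 0, 0, 0, 0, -0.0003, 0.5]])

```text
t: 13.48
position: [520.4, 0.2, 101.1]
tool_rot: [-3.121, -0.356, -0.0]
contact_force: [-0.8, -0.8, 10.1]
opening: 60.1
gripper_force: 30.0
```

>>> send_rows(series=[[0, 0, 0, 0, 0, 0, 0.5]])

```text
t: 13.6
position: [520.4, 0.2, 101.2]
tool_rot: [-3.121, -0.356, -0.0]
contact_force: [1.0, -0.1, 7.2]
opening: 60.1
gripper_force: 30.0
```

Run:
```python
from h import *
o=observe();print(o["t"],o["position"],o["contact_force"],o["wrist_torque"])
```

```text
13.6 [5.20430916e+02 2.33436690e-01 1.01174525e+02] [ 0.95513578 -0.05852811  7.19982953] [ 0.00554632 -0.01648809  0.01185891]
```

>>> send_rows(series=[[0, 0, 0, 0, 0, -0.0002, 0.5], [0, 0, 0, 0, 0, 0, 0.5]], force=45)

```text
t: 13.85
position: [520.5, 0.2, 101.2]
tool_rot: [-3.121, -0.356, -0.0]
contact_force: [-1.4, 0.2, 10.8]
opening: 59.7
gripper_force: 45.0
```

>>> send_rows(series=[[0, 0, 0, 0, 0, -0.0002, 0.5], [0, 0, 0, 0, 0, 0, 0.5]])

```text
t: 14.1
position: [520.5, 0.2, 101.1]
tool_rot: [-3.121, -0.355, -0.0]
contact_force: [-2.4, -0.2, 15.5]
opening: 59.5
gripper_force: 45.0
```

Run:
```python
from h import *
o=observe();print(o["t"],o["position"],o["contact_force"],o["wrist_torque"])
```

```text
14.1 [5.20505397e+02 2.17012396e-01 1.01122441e+02] [-2.376186   -0.221068   15.50795476] [0.03577981 0.65276085 0.01259132]
```

>>> send_rows(series=[[0, 0, 0, 0, 0, 0, 0.5]])

```text
t: 14.22
position: [520.5, 0.2, 101.1]
tool_rot: [-3.121, -0.355, -0.0]
contact_force: [-2.4, 0.2, 15.5]
opening: 60.2
gripper_force: 45.0
```

Run:
```python
from h import *
o=observe();print(o["t"],o["position"],o["tool_rot"],o["contact_force"],o["wrist_torque"])
c,im=shot("wrist","w4.png");np.save("c4.npy",c,allow_pickle=True)
a=cv2.resize(im[190:300,255:390],None,fx=4,fy=4,interpolation=2)
c,im=shot("side","s4.png");p=proj(c,[(521,0,90)])[0].astype(int)
b=cv2.resize(im[p[1]-30:p[1]+36,p[0]-30:p[0]+9],(260,440),interpolation=2)
cv2.imwrite("pics/w4c.png",np.hstack([a,b]))
```

```text
14.225 [5.20495453e+02 2.38074069e-01 1.01118881e+02] [-3.12106068e+00 -3.55421986e-01 -4.27472939e-04] [-2.38689275  0.16898619 15.50892842] [0.01823128 0.69781473 0.03394865]
```

View pics/w4c.png

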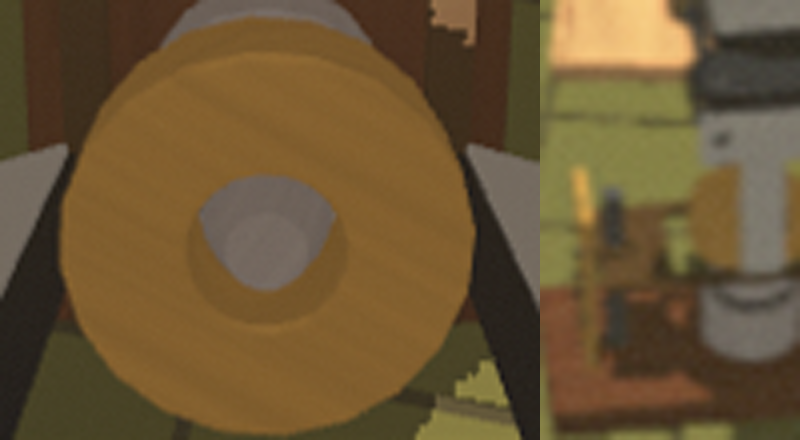

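Vision and force agree on the seat: the tip sits about 2 mm below the collar's top, concentric, with the underside at 74.5 mm on step 1. Contact is about 16 N, so I'll hold it there.

>>> send_rows(series=[[0, 0, 0, 0, 0, 0, 0.5], [0, 0, 0, 0, 0, 0, 0.5], [0, 0, 0, 0, 0, 0, 0.5], [0, 0, 0, 0, 0, 0, 0.5], [0, 0, 0, 0, 0, 0, 0.5]])

```text
t: 14.95
position: [520.5, 0.2, 101.1]
tool_rot: [-3.121, -0.355, -0.0]
contact_force: [-2.0, -0.4, 14.8]
opening: 59.7
gripper_force: 45.0
```

>>> send_rows(series=[[0, 0, 0, 0, 0, 0.001, 0.5], [0, 0, 0, 0, 0, 0.001, 0.5], [0, 0, 0, 0, 0, 0.003, 0.5], [0, 0, 0, 0, 0, 0, 0.5]])

```text
t: 15.45
position: [520.4, 0.3, 105.8]
tool_rot: [-3.121, -0.356, -0.0]
contact_force: [0.4, 0.4, -0.7]
opening: 59.6
gripper_force: 45.0
```

>>> send_rows(series=[[0, 0, 0, 0, 0, 0.02, 0.5], [0, 0, 0, 0, 0, 0.045, 0.5], [0, 0, 4, -0.018, -0.05, 0, 0.5], [0, 0, 4, -0.018, -0.054, 0, 0.5], [0, 0, 4, -0.018, -0.054, 0, 0.5]])

```text
t: 16.08
position: [465.7, -159.1, 170.8]
tool_rot: [-3.066, -0.684, -0.001]
contact_force: [1.3, 0.6, -1.2]
opening: 59.9
gripper_force: 45.0
```

>>> send_rows(series=[[0, 0, 4, -0.018, -0.054, 0, 0.5], [0, 0, 4, -0.018, -0.054, 0, 0.5], [0, 0, 4, -0.018, -0.054, 0, 0.5], [0, 0, 4, -0.018, -0.054, 0, 0.5], [0, 0, 4, -0.018, -0.05, 0, 0.5]])

```text
t: 16.7
position: [375.5, -425.5, 170.6]
tool_rot: [-2.901, -1.205, 0.0]
contact_force: [0.9, 0.7, -0.6]
opening: 59.4
gripper_force: 45.0
```

>>> send_rows(series=[[0, 0, 0, 0, 0, 0, 0.5]])

```text
t: 16.82
position: [373.6, -427.4, 170.5]
tool_rot: [2.905, 1.195, -0.003]
contact_force: [0.5, 0.1, -1.6]
opening: 59.7
gripper_force: 45.0
```

Run:
```python
from h import *
o=observe();print(o["t"],o["position"],o["tool_rot"],o["joints"])
c,im=shot("wrist","w5.png");np.save("c5.npy",c,allow_pickle=True);print(c["origin"],proj(c,[(454,-351,5)]))
```

```text
16.825 [ 373.58205025 -427.42107488  170.5300728 ] [ 2.90455227e+00  1.19490492e+00 -2.51532936e-03] [ 0.38863665  0.41986048  0.5182767   1.83151016 -0.24783989  0.95453449
  0.22367936]
[ 426.00019849 -375.36541664  324.08767066] [[323.82662256  81.74852973]]
```

View pics/w5.png

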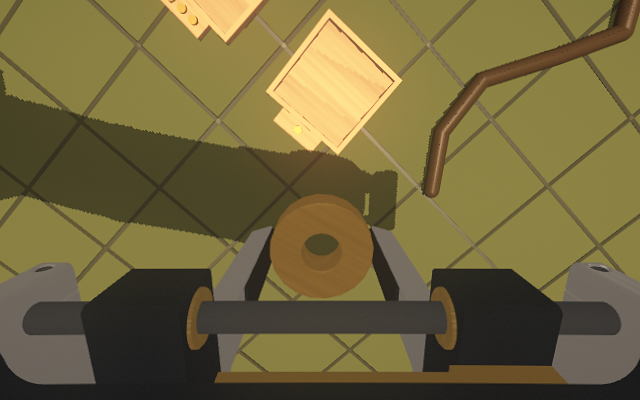

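The picture shows the tray with one stud at (297,128). Its rim corners are about (331,9), (402,81), (338,154) and (266,90), and the fingers lie along its diagonal.

Run:
```python
from h import *
c=np.load("c5.npy",allow_pickle=True).item()
P=onz(c,[(331,9),(402,81),(338,154),(266,90)],12);print(P,P.mean(0),[np.linalg.norm(P[i]-P[i-1]) for i in range(4)])
print("arm",onz(c,[(432,190)],8))
```

```text
[[ 501.8953911  -312.45169274   12.        ]
 [ 506.94100233 -404.71331695   12.        ]
 [ 414.4634845  -410.83458784   12.        ]
 [ 408.41741669 -316.90097039   12.        ]] [ 457.92932366 -361.22514198   12.        ] [np.float64(93.58380079441673), np.float64(92.39948860818184), np.float64(92.67988595649986), np.float64(94.12799489432383)]
arm [[ 458.27427027 -510.11099577    8.        ]]
```

>>> send_rows(series=[[0, 0, 0, 0.042, 0.033, 0, 0.5], [0, 0, 0, 0.042, 0.033, -0.03, 0.5], [0, 0, 0, 0, 0, -0.04, 0.5], [0, 0, 0, 0, 0, -0.03, 0.5], [0, 0, 0, 0, 0, 0, 0.5]])

```text
t: 17.5
position: [459.9, -355.9, 69.0]
tool_rot: [-2.899, -1.203, 0.003]
contact_force: [0.1, -0.1, -1.6]
opening: 59.6
gripper_force: 45.0
```

>>> send_rows(series=[[0, 0, 0, -0.002, -0.005, -0.006, 0.5], [0, 0, 0, 0, 0, -0.01, 0.5], [0, 0, 0, 0, 0, -0.01, 0.5], [0, 0, 0, 0, 0, -0.004, 0.5], [0, 0, 0, 0, 0, 0, 0.5]])

```text
t: 18.12
position: [458.2, -362.7, 40.4]
tool_rot: [-2.902, -1.202, 0.001]
contact_force: [-0.8, 0.5, -0.8]
opening: 59.4
gripper_force: 45.0
```

>>> send_rows(series=[[0, 0, 0, -0.0005, 0.0015, -0.003, 0.5], [0, 0, 0, 0, 0, -0.002, 0.5], [0, 0, 0, 0, 0, -0.002, 0.5], [0, 0, 0, 0, 0, 0, 0.5]])

```text
t: 18.62
position: [457.8, -361.2, 33.5]
tool_rot: [-2.902, -1.202, 0.0]
contact_force: [-0.2, 0.5, -1.1]
opening: 59.8
gripper_force: 45.0
```

>>> send_rows(series=[[0, 0, 0, 0, 0, -0.0005, 0.5], [0, 0, 0, 0, 0, -0.0005, 0.5], [0, 0, 0, 0, 0, -0.0005, 0.5], [0, 0, 0, 0, 0, 0, 0.5]])

```text
t: 19.12
position: [457.9, -361.2, 32.1]
tool_rot: [-2.902, -1.202, 0.0]
contact_force: [0.5, 0.2, -0.9]
opening: 59.5
gripper_force: 45.0
```

>>> send_rows(series=[[0, 0, 0, 0, 0, -0.0004, 0.5], [0, 0, 0, 0, 0, -0.0003, 0.5], [0, 0, 0, 0, 0, 0, 0.5]])

```text
t: 19.5
position: [457.9, -361.3, 31.5]
tool_rot: [-2.902, -1.202, -0.0]
contact_force: [-1.5, 1.2, 3.0]
opening: 59.7
gripper_force: 45.0
```

>>> send_rows(series=[[0, 0, 0, 0, 0, 0, 0.5], [0, 0, 0, 0, 0, 0, 0.5], [0, 0, 0, 0, 0, 0, 0.29], [0, 0, 0, 0, 0, 0, 0.29], [0, 0, 0, 0, 0, 0, 0.29]], force=5)

```text
t: 20.12
position: [457.9, -361.2, 31.4]
tool_rot: [-2.902, -1.202, 0.0]
contact_force: [-0.2, 0.3, 1.0]
opening: 66.9
gripper_force: 0.0
```

>>> send_rows(series=[[0, 0, 0, 0, 0, 0.005, 0.29], [0, 0, 0, 0, 0, 0.015, 0.29], [0, 0, 0, 0, 0, 0.04, 0.29], [0, 0, 0, 0, 0, 0.05, 0.29], [0, 0, 0, 0, 0, 0.05, 0.29]])

```text
t: 20.75
position: [457.6, -361.3, 194.1]
tool_rot: [2.902, 1.202, 0.0]
contact_force: [0.1, -0.2, -0.9]
opening: 67.1
gripper_force: 0.0
```

>>> send_rows(series=[[0, 0, 0, -0.03, -0.03, 0, 0.29], [0, 0, 0, -0.04, -0.04, 0, 0.29], [0, 0, 0, 0, 0, 0, 0.29]])

```text
t: 21.12
position: [384.3, -434.3, 193.0]
tool_rot: [2.905, 1.192, -0.001]
contact_force: [0.3, 1.3, 0.4]
opening: 66.4
gripper_force: 0.0
```

Run:
```python
from h import *
o=observe();print(o["t"],o["position"])
c,im=shot("wrist")
c,s=shot("side","s6.png");print(proj(get_calibration("wrist"),[(458,-361,27)]))
s=cv2.resize(s[130:250,230:400],None,fx=2.8,fy=2.8,interpolation=2)
a=im[:336,160:480];cv2.imwrite("pics/end.png",np.hstack([a,s[:336]]))
```

```text
21.125 [ 384.32911617 -434.34433604  192.95183282]
[[321.20904791  94.25958704]]
```

View pics/end.png

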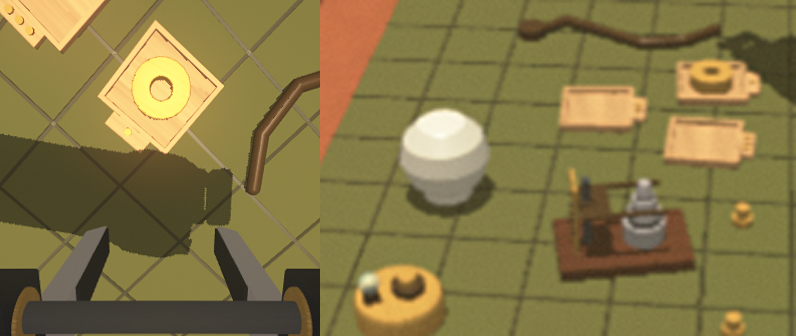

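The collar lies flat in the one-stud tray at (160,88). The rider is down near step 1, and the other things are as they were.

```bash
python3 -c "
from cell import job_done;print(job_done())"
```

```text
the job is handed in; nothing more can be done
None
```

The collar (22.5 mm bore) seated on step 1 and was pressed there at about 16 N for over half a second, then lifted off with the rider left at the reading and laid flat in the one-stud tray; the job was handed in at about 21 s.

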